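Restock the tape holder on the guitar maker's bench

ROBOT

A 6-joint arm with a two-finger parallel gripper is mounted at the origin on the work surface. World frame = base frame: x ahead of the robot, y to its left, z up, the work surface at z = 0. Lengths are in m, angles in rad, forces in N, time in s.
With the tool pointing down it reaches from about 0.25 to 0.725 m from the base axis. Payload 4 kg.
Tool frame: the origin (TCP) lies between the finger pads; the fingertips stand 17 mm ahead of it and the grasp point (between the pads) lies 2 mm behind it; z points along the fingers, x is the direction in which the jaws open and shut, and the axes are right-handed (so a half turn about z gives the same grasp; the last joint's range is limited). The gripper opens to 85 mm and grips with 20 to 120 N. Pads are 22 mm wide; open, the fingers measure 114 mm over their backs; the gripper's body (76 mm by 85 mm) begins 54 mm behind the grasp point. The pads swing forward as they close: fully open they stand 13 mm farther back than shut.
Start: joints at [1.21, 0.241, 0.005, 1.335, 0, 1.571], TCP at [0.177, 0.468, 0.248] pointing down, gripper open.
Joint ranges: [-2.72, 2.72], [-1.05, 1.87], [-1.09, 1.28], [-1.99, 2.15], [-1.42, 1.44], [-3.14, 3.14]. Speed limits (rad/s): [2.79, 2.79, 3.14, 3.14, 3.14, 3.14].

INTERFACE

Orientations are given as a unit quaternion [x, y, z, w].
In Python, from workcell import telemetry, cams, workorder gives the robot as it stands. The module is installed in compiled form; this text tells all that it offers.
- The arm moves only by the tool apply_moves, never from a script. Its argument "moves" is a list that holds one entry, the list of rows, each a list of 4 numbers: the shift along the tool's x, y, z in mm, then the turn about the tool's z in degrees. A call has exactly 10 rows; each row shifts and turns the pose as measured when the row begins, along the tool's axes as they then stand; what a row does not reach is not made up. A row lasts 1/10 s, in which the tool goes at most 50 mm and 8.59 degrees, less where a joint would pass 70% of its speed; a pose out of reach is approached as far as the arm can. A call with a gripper value outside its range is refused whole. "hand" is the gripper's target within -1 to 1 (fully open at 1, half-way at 0, shut at -1), set as the call begins (left out, the last holds). The fingers move at their own pace and stop on an object; the grip force is fixed at half the most. Time passes only in rows, so rows that do not move let the fingers close, or fill a call up. It gives the time, the measured TCP pose, the force and the opening at its end, in the units of the state.
- telemetry.get_obs(): the state, without advancing time (a new reading comes with each control period).
- cams.camera(name): name is "scene" or "top" or "wrist"; returns a dict with "color" (420x560x3 uint8, red, green, blue), "fovy" (degrees; the focal length in pixels is half the picture's height over the tangent of half this angle, whatever the lens; pixels are square), "cx", "cy" (the principal point, pixels), "camera_from_world" (4x4, takes a point from world to camera coordinates). Camera axes: x right, y down, z forward; pixel columns grow to the right and rows downward; lengths in m; the calibration is good to about 2 mm. A picture is of the moment at which its call begins. There is no depth.
- workorder.job_done(): hands the job in, once; it reports no verdict.
The state is a dict: "clock": time; "joint_pos": joint angles; "joint_vel": joint speeds; "tau": joint torques, N m; "eef_pos": TCP position; "tool_rot": TCP orientation; "ft_force": force on the tool from outside, world axes, zero at the start; "ft_torque": the same for the moment, N m; "grip_width": finger opening in m.
Only numpy, scipy, OpenCV 4.12 (cv2) and the standard library are available. Lean on these libraries where they do the work, as an engineer would, in place of code of your own. Each camera call takes 0.05 s, during which the arm holds its last target. There are 200 camera calls.

TASK

Load the bench tape holder: slide the wide roll of tape onto its horizontal rod first, up to the upright, then the narrow roll next to it, then push the wooden end knob fully home on the rod's end so that the rolls cannot come off. Let go of everything and leave the mug, the glue bottle and the sanding block where they are.

Things in the scene. Friction and masses are not known exactly. Their poses are not given: they have to be found in the camera images.
- holder: Pale wooden tape holder fixed to the bench: base 120 x 150 x 18 mm, upright board 70 mm wide, 18 thick, 160 high, and a level round rod. Origin on the bench under the rod's root; z up; the rod runs along its -y, its axis 135 mm above the bench. Board face: plane y = 0, board at y = 0 to 18 mm. A steel tear-off strip stands on the base 55 mm to the -x side of the rod, top 58 mm up.
- rod_root (a point): Point on the rod's axis where the rod leaves the upright board; axes as the holder's.
- rod_tip (a point): Centre of the rod's free end, 85 mm from the board along the holder's -y. The rod is 16 mm in diameter with a slightly rounded end.
- wide_roll: Wide paper-tape roll, rigid, 64 mm in diameter, 38 mm wide, with a 26 mm hole right through (cardboard core), about 80 g. Origin at its middle; its own y is the hole's axis, level at the start. It starts on edge in one of the three V rests, its middle 52 mm above the bench; either way round will do.
- narrow_roll: Narrow paper-tape roll, as the wide one (64 mm in diameter, 26 mm hole) but 19 mm wide and about 50 g. Origin at its middle, y is the hole's axis.
- end_knob: Dark turned-wood knob, 50 g: cylinder 40 mm in diameter, 40 long, with a flange 50 wide, 6 thick at its open end; blind bore 19 wide, 24 deep. Origin: centre of the bore's mouth; +y points out of it, the body lies at y 0 to -40 mm. Starts lying in a V rest, mouth roughly towards the board, axis 39 mm up. Home, its mouth is 61 mm from the board (rolls have 4 mm play).
- rest_a: One of three equal wooden V rests fixed to the bench (which thing lies in which rest varies): foot 70 x 60 mm, 8 mm thick, and on it a block 28 x 28 mm with a shallow V groove along its own y, block top 23 mm above the bench. Origin on the bench under its middle.
- rest_b: The second V rest, as rest_a.
- rest_c: The third V rest, as rest_a.
- mug: White mug, 76 mm wide, 90 mm high, bystander. Origin at the centre of its underside.
- glue_bottle: White glue bottle, 54 mm in diameter, 130 mm high, bystander. Origin at the centre of its underside.
- sanding_block: Cork and wood sanding block, 110 x 61 x 40 mm, bystander. Origin at the centre of its underside.
Things that resemble listed ones, but are neither listed nor needed, are in the scene too. Leave any orange or pink look-alike of the wide_roll alone.

How it is judged:
By the outcome, as a careful person would: the job done as asked, in the order asked, and still so for the second after the job is handed in, with the robot touching nothing.
It also fails if it takes over 67 s, if anything falls off the work surface, if the arm or the gripper's body presses on something with over 40 N, if the wrist force passes 120 N, or if a joint passes its speed limit or range.

## Working session

There is one attempt and no reset: what is moved stays moved. The work goes in short steps, Python scripts to look and compute and a tool call to move; the robot and the scene stay as the last step left them, time stands still between calls to the robot, and variables do not carry over. Pictures are saved under pics/ and viewed, about 8 in all and at most 12, crops included, and the job is handed in when it is done.

Besides the shell and the picture viewer there is one more tool, called after "Call:" in YAML: its name, and indented under it one key for each argument. apply_moves: Moves the arm, as the interface text tells. Its arguments: {"type":"object","properties":{"moves":{"type":"array"},"hand":{"type":"number"}},"required":["moves"]}

```bash
mkdir -p pics; cat > h.py <<'E'
import numpy as np, cv2
from workcell import telemetry, cams, workorder
from scipy.spatial.transform import Rotation as R
def grab(n,f=None):
    c=cams.camera(n)
    if f: cv2.imwrite('pics/'+f,c['color'][:,:,::-1])
    return c
def ray(c,u,v):
    f=210/np.tan(np.radians(c['fovy'])/2); T=np.array(c['camera_from_world'])
    d=T[:3,:3].T@np.array([(u-c['cx'])/f,(v-c['cy'])/f,1]); return -T[:3,:3].T@T[:3,3],d
def onz(c,u,v,z):
    o,d=ray(c,u,v); return o+d*(z-o[2])/d[2]
def tri(c1,p1,c2,p2):
    A=np.zeros((3,3));b=np.zeros(3)
    for c,p in((c1,p1),(c2,p2)):
        o,d=ray(c,*p);d/=np.linalg.norm(d);M=np.eye(3)-np.outer(d,d);A+=M;b+=M@o
    return np.linalg.solve(A,b)
def proj(c,P):
    f=210/np.tan(np.radians(c['fovy'])/2);T=np.array(c['camera_from_world']);q=T[:3,:3]@np.array(P)+T[:3,3]
    return q[:2]/q[2]*f+[c['cx'],c['cy']]
E
python3 - <<'E'
from h import *
a=grab('top');b=grab('scene')
cv2.imwrite('pics/a1.png',cv2.resize(a['color'][:,:,::-1],(800,600)))
cv2.imwrite('pics/b1.png',cv2.resize(b['color'][:,:,::-1],(800,600)))
import pickle;pickle.dump((a,b),open('ab.pkl','wb'))
for c in(a,b):
  T=np.array(c['camera_from_world']);print(c['fovy'],c['cx'],c['cy'],-T[:3,:3].T@T[:3,3],T[2,:3])
print(telemetry.get_obs())
E
```

```text
51.44085329579547 278.40532718785266 211.33429812316803 [ 0.49859621 -0.00889215  1.00549687] [ 0.10286729 -0.00118414 -0.99469438]
54.63557570835165 281.4669229487006 209.47202901076687 [ 1.05453373 -0.27657926  0.80240542] [-0.52438036  0.29858772 -0.79741496]
{'clock': 0.1, 'joint_pos': array([1.21002372e+00, 2.41316518e-01, 3.86760901e-03, 1.33520144e+00,
       4.38555062e-06, 1.57077060e+00]), 'joint_vel': array([-0.00276715, -0.00027298,  0.00405828,  0.00181355, -0.00064533,
        0.00132316]), 'tau': array([ 5.40099554e-04, -3.73136508e+01,  2.53011131e+01,  1.08539194e-02,
       -1.61526600e-05,  3.02061757e-06]), 'eef_pos': array([0.17631022, 0.46731642, 0.2475158 ]), 'tool_rot': array([ 8.22487685e-01,  5.68782163e-01, -7.63715751e-04,  5.25444075e-04]), 'ft_force': array([-0.31051371,  0.27998922,  0.38462108]), 'ft_torque': array([-0.04749411,  0.03616097,  0.00312769]), 'grip_width': 0.0853811324521582}
```

View pics/a1.png

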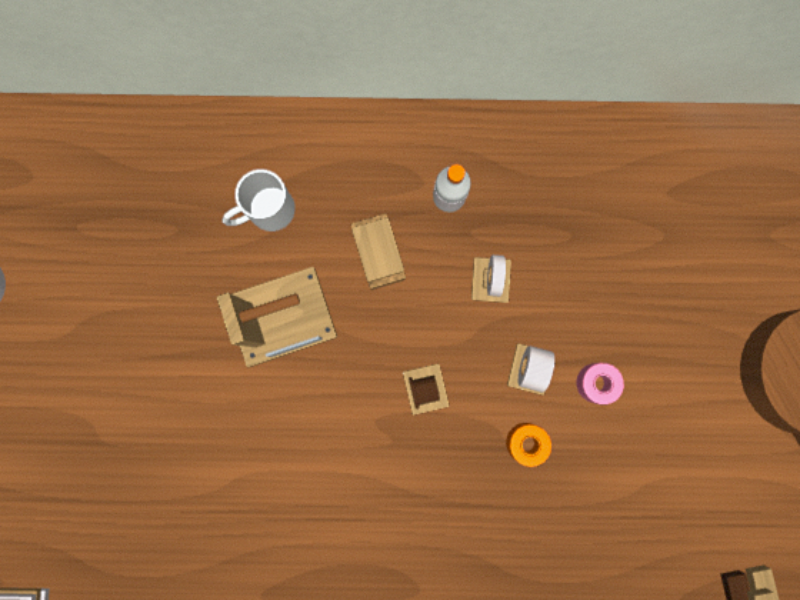

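View pics/b1.png

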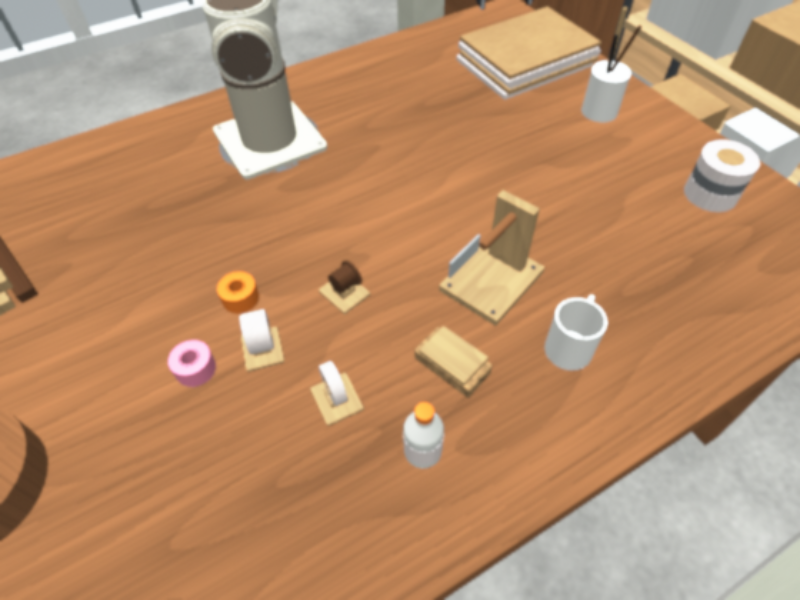

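The top view (800x600 scale) shows the holder at (280,315) with its rod pointing right. The wide roll is at (533,370), the narrow roll at (492,277) and the knob at (425,390).
Look-alikes for the wide roll: the orange ring (530,445), the pink ring (602,384) and the narrow white roll (492,277). By the description I choose the wider white one at (533,370). Next I measure and check it in a close crop.

```bash
python3 - <<'E'
from h import *
import pickle
a,b=pickle.load(open('ab.pkl','rb'))
im=a['color'];hsv=cv2.cvtColor(im,cv2.COLOR_RGB2HSV)
def blobs(m,n,z,amin=60):
    cs,_=cv2.findContours(m.astype(np.uint8),cv2.RETR_EXTERNAL,cv2.CHAIN_APPROX_NONE)
    for c in cs:
        if cv2.contourArea(c)<amin: continue
        bx=cv2.boxPoints(cv2.minAreaRect(c)); ctr=bx.mean(0)
        if not(130<ctr[0]<480 and 90<ctr[1]<340): continue
        P=np.array([onz(a,*p,z)[:2] for p in bx]);e=[P[1]-P[0],P[2]-P[1]]
        print(n,ctr.round(1),'w',P.mean(0).round(4),[(round(np.linalg.norm(q)*1000),round(np.degrees(np.arctan2(q[1],q[0])),1)) for q in e])
H,S,V=hsv[...,0],hsv[...,1],hsv[...,2]
blobs((S<50)&(V>150),'white',.07)
blobs((S>50)&(S<150)&(V>130)&(H>12)&(H<28),'pale',.008)
blobs((V<75),'dark',.039)
for n,(u,v) in dict(wide=(533,370),narrow=(492,277),knob=(425,390),pale=(300,340),rod=(270,307)).items(): print(n,hsv[int(v*.7),int(u*.7)])
A=im[150:330,140:440];cv2.imwrite('pics/a2.png',cv2.resize(A[:,:,::-1],(800,480),interpolation=cv2.INTER_CUBIC))
E
```

```text
white [377.1 258.8] w [ 0.4964 -0.2221] [(60, np.float64(-15.1)), (40, np.float64(-103.9))]
white [348.5 192.7] w [ 0.6381 -0.1615] [(60, np.float64(-4.8)), (20, np.float64(-94.0))]
white [179.7 140.6] w [0.7486 0.2085] [(102, np.float64(-20.0)), (78, np.float64(-112.2))]
white [317. 128.] w [ 0.781  -0.0925] [(50, np.float64(0.4)), (49, np.float64(-89.2))]
pale [297.5 271.9] w [ 0.4644 -0.0551] [(62, np.float64(-75.9)), (72, np.float64(-166.1))]
pale [371.2 258.2] w [ 0.4976 -0.2228] [(73, np.float64(-13.7)), (63, np.float64(-102.6))]
pale [160.5 223. ] w [0.5714 0.26  ] [(22, np.float64(-71.6)), (86, np.float64(-160.5))]
pale [195.5 221.5] w [0.5761 0.1797] [(154, np.float64(-70.5)), (125, np.float64(-160.3))]
pale [343.6 195.3] w [ 0.6413 -0.1601] [(73, np.float64(-3.7)), (63, np.float64(-93.1))]
pale [264.1 174.9] w [0.6866 0.0243] [(65, np.float64(-72.9)), (113, np.float64(-163.5))]
wide [170   7 232]
narrow [170   6 123]
knob [ 12 169  92]
pale [ 17 122 195]
rod [ 13 166 152]
```

View pics/a2.png

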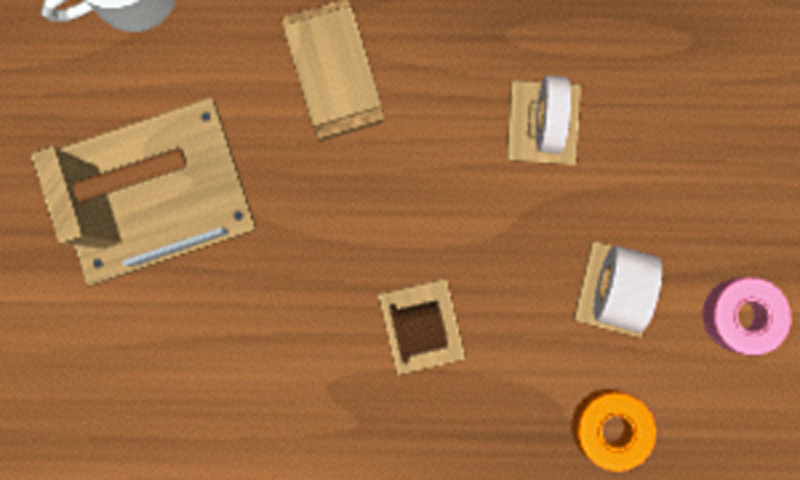

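The crop confirms the picks. The wide white roll is at crop (628,290), the narrow one at (555,115) and the knob at (420,328), with its flange on the left facing the board. The rod runs from (77,187) to (185,158), and the orange and pink rings are separate. Now I work out the first move.

```bash
python3 - <<'E'
from h import *
import pickle
a,b=pickle.load(open('ab.pkl','rb'))
f=lambda u,v:(140+u*.375,150+v*.375)
for n,p in dict(tip=(186,158),root=(77,187)).items(): print(n,onz(a,*f(*p),.135))
# crosscheck in scene view: tip (515,217) root(484,243) of 800x600
t=tri(a,f(186,158),b,(484*.7,243*.7));print('tri tip',t)
print('bd top',onz(a,*f(55,195),.16))
o=telemetry.get_obs();print(R.from_quat(o['tool_rot']).as_matrix().round(3))
E
```

```text
tip [0.59092705 0.12794837 0.135     ]
root [0.56790798 0.20908676 0.135     ]
tri tip [0.59182826 0.12970558 0.1426691 ]
bd top [0.55985234 0.21861429 0.16      ]
[[ 0.353  0.936 -0.001]
 [ 0.936 -0.353 -0.002]
 [-0.002 -0.    -1.   ]]
```

```bash
cat >> h.py <<'E'
def head(o=None):
    o=o or telemetry.get_obs();m=R.from_quat(o['tool_rot']).as_matrix();return np.degrees(np.arctan2(m[1,0],m[0,0]))
def plan(xyz,hd,n=10,hand=None):
    """rows in tool axes (tool down) to world xyz, jaw heading hd deg"""
    o=telemetry.get_obs();p=np.array(o['eef_pos'])*1000;h=head(o);t=np.array(xyz)*1000
    dh=(hd-h+90)%180-90 ; rows=[]
    for i in range(n):
        k=n-i;d=(t-p)/k;c,s=np.cos(np.radians(h)),np.sin(np.radians(h))
        r=[round(c*d[0]+s*d[1]),round(s*d[0]-c*d[1]),round(-d[2]),round(-dh/k,1)]
        p=p+[c*r[0]+s*r[1],s*r[0]-c*r[1],-r[2]];h-=r[3];dh+=r[3];rows.append(r)
    print('p',o['eef_pos'].round(4),'hd',round(head(o),2),'F',o['ft_force'].round(1),'w',round(o['grip_width'],4),'t',round(o['clock'],2))
    for i in range(0,n,10): print(str(rows[i:i+10]).replace(' ',''))
E
python3 - <<'E'
from h import *
plan((.4975,-.222,.22),-13.7,20)
E
```

```text
p [0.1763 0.4673 0.2475] hd 69.33 F [-0.3  0.3  0.4] w 0.0854 t 0.1
[[-27,27,1,np.float64(4.2)],[-24,29,1,np.float64(4.1)],[-22,31,1,np.float64(4.2)],[-20,32,1,np.float64(4.1)],[-18,34,1,np.float64(4.2)],[-15,35,2,np.float64(4.1)],[-13,36,1,np.float64(4.2)],[-10,37,2,np.float64(4.1)],[-7,37,1,np.float64(4.2)],[-5,38,2,np.float64(4.1)]]
[[-2,38,1,np.float64(4.2)],[1,38,2,np.float64(4.1)],[4,38,1,np.float64(4.2)],[6,37,2,np.float64(4.1)],[9,37,1,np.float64(4.2)],[12,36,2,np.float64(4.1)],[14,35,1,np.float64(4.2)],[17,34,2,np.float64(4.1)],[19,33,1,np.float64(4.2)],[21,32,2,np.float64(4.1)]]
```

Call:
apply_moves:
  moves:
    - [[-27, 27, 1, 4.2], [-24, 29, 1, 4.1], [-22, 31, 1, 4.2], [-20, 32, 1, 4.1], [-18, 34, 1, 4.2], [-15, 35, 2, 4.1], [-13, 36, 1, 4.2], [-10, 37, 2, 4.1], [-7, 37, 1, 4.2], [-5, 38, 2, 4.1]]
  hand: 1

```text
clock: 1.1
eef_pos: [0.3355, 0.1108, 0.2307]
tool_rot: [0.973, 0.232, -0.002, 0.002]
ft_force: [1.0, 1.0, 0.2]
grip_width: 0.0857
```

Call:
apply_moves:
  moves:
    - [[-2, 38, 1, 4.2], [1, 38, 2, 4.1], [4, 38, 1, 4.2], [6, 37, 2, 4.1], [9, 37, 1, 4.2], [12, 36, 2, 4.1], [14, 35, 1, 4.2], [17, 34, 2, 4.1], [19, 33, 1, 4.2], [21, 32, 2, 4.1]]

```text
clock: 2.1
eef_pos: [0.4845, -0.2549, 0.2129]
tool_rot: [0.989, -0.145, -0.004, 0.002]
ft_force: [-0.1, -0.2, -0.3]
grip_width: 0.0851
```

```bash
sed -i 's/round(-dh\/k,1)\]/float(round(-dh\/k,1))]/' h.py; python3 - <<'E'
from h import *
c=grab('wrist','w1.png');o=telemetry.get_obs()
T=np.array(c['camera_from_world']);m=R.from_quat(o['tool_rot']).as_matrix()
C=-T[:3,:3].T@T[:3,3]
print('cam in tool',(m.T@(C-o['eef_pos'])).round(3),'axis in tool',(m.T@T[2,:3]).round(3),c['fovy'])
print('roll ctr px',proj(c,(.4975,-.222,.084)))
plan((.4975,-.222,.052),-13.7,10)
hsv=cv2.cvtColor(c['color'],cv2.COLOR_RGB2HSV);m=((hsv[...,1]<50)&(hsv[...,2]>140)).astype(np.uint8)
cs,_=cv2.findContours(m,0,2)
for q in cs:
  if cv2.contourArea(q)>500:
    bx=cv2.boxPoints(cv2.minAreaRect(q));P=np.array([onz(c,*p,.084)[:2] for p in bx]);print(bx.round().tolist(),P.round(4).tolist(),P.mean(0))
E
```

```text
cam in tool [-0.003 -0.084 -0.126] axis in tool [-0.     0.308  0.951] 64.01503309691219
roll ctr px [285.60203058 167.16418277]
p [ 0.4863 -0.2603  0.2117] hd -16.98 F [ 4.5 -3.9  1.5] w 0.0854 t 2.15
[[0,-4,16,-0.3],[0,-4,16,-0.3],[0,-4,16,-0.3],[0,-4,16,-0.3],[0,-4,16,-0.3],[0,-4,16,-0.4],[0,-4,16,-0.3],[0,-4,16,-0.4],[0,-4,16,-0.3],[0,-4,16,-0.4]]
[[249.0, 139.0], [320.0, 136.0], [322.0, 186.0], [251.0, 189.0]] [[0.4773, -0.1942], [0.5283, -0.2071], [0.5205, -0.2438], [0.467, -0.2306]] [ 0.49826649 -0.21891699]
[[404.0, 17.0], [493.0, -6.0], [501.0, 23.0], [412.0, 47.0]] [[0.6011, -0.1486], [0.6586, -0.1519], [0.6619, -0.1704], [0.6031, -0.1675]] [ 0.63116625 -0.15959637]
```

View pics/w1.png

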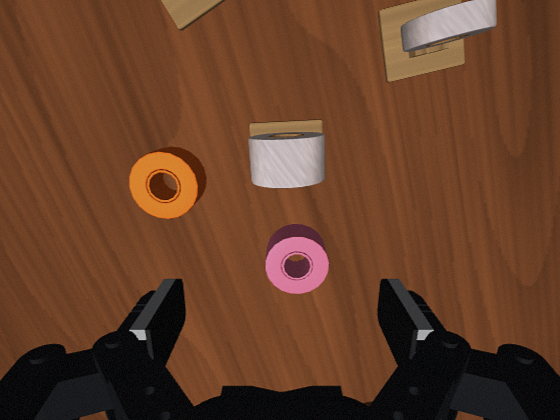

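The close wrist view shows the wide white roll at (286,162), with pink (297,260) and orange (165,184) beside it. The tool overshot by about 40 mm, so I back up and then go down.

```bash
python3 - <<'E'
from h import *
plan((.498,-.221,.18),-14,3)
E
```

```text
p [ 0.4863 -0.2603  0.2117] hd -16.98 F [ 4.5 -3.9  1.5] w 0.0854 t 2.15
[[0,-14,11,-1.0],[0,-14,10,-1.0],[0,-13,11,-1.0]]
```

Call:
apply_moves:
  moves:
    - [[0, -14, 10, -1], [0, -14, 10, -1], [0, -13, 10, -1], [0, 0, 0, 0], [0, 0, 20, 0], [0, 0, 20, 0], [0, 0, 20, 0], [0, 0, 15, 0], [0, 0, 0, 0], [0, 0, 0, 0]]

```text
clock: 3.15
eef_pos: [0.4954, -0.2102, 0.1011]
tool_rot: [0.994, -0.113, -0.005, 0.003]
ft_force: [-0.0, -0.6, 0.5]
grip_width: 0.0852
```

```bash
python3 - <<'E'
from h import *
plan((.498,-.221,.051),-14,4)
c=grab('wrist')
hsv=cv2.cvtColor(c['color'],cv2.COLOR_RGB2HSV);m=((hsv[...,1]<50)&(hsv[...,2]>140)).astype(np.uint8)
cs,_=cv2.findContours(m,0,2)
for q in cs:
  if cv2.contourArea(q)>1500:
    bx=cv2.boxPoints(cv2.minAreaRect(q));P=np.array([onz(c,*p,.084)[:2] for p in bx]);print(bx.round().tolist(),P.round(4).tolist(),P.mean(0))
E
```

```text
p [ 0.4954 -0.2102  0.1011] hd -12.98 F [-0.  -0.6  0.5] w 0.0852 t 3.15
[[1,2,13,0.3],[1,3,12,0.2],[2,2,13,0.3],[1,3,12,0.2]]
[[231.0, 324.0], [237.0, 245.0], [344.0, 253.0], [339.0, 332.0]] [[0.4663, -0.2274], [0.4805, -0.1868], [0.5277, -0.2015], [0.5176, -0.2437]] [ 0.49800097 -0.21484936]
[[500.0, 85.0], [559.0, 85.0], [559.0, 131.0], [500.0, 131.0]] [[0.5986, -0.1439], [0.6208, -0.149], [0.6214, -0.167], [0.5982, -0.1617]] [ 0.60974817 -0.15538419]
```

Call:
apply_moves:
  moves:
    - [[1, 2, 13, 0.3], [1, 2, 12, 0.3], [1, 2, 13, 0.3], [1, 2, 12, 0.2], [0, 0, 0, 0], [0, 0, 0, 0], [0, 0, 0, 0], [0, 0, 0, 0], [0, 0, 0, 0], [0, 0, 0, 0]]

```text
clock: 4.2
eef_pos: [0.4997, -0.2211, 0.0509]
tool_rot: [0.992, -0.123, -0.002, 0.005]
ft_force: [-0.2, -0.4, 0.0]
grip_width: 0.0848
```

Call:
apply_moves:
  moves:
    - [[0, 0, 0, 0], [0, 0, 0, 0], [0, 0, 0, 0], [0, 0, 0, 0], [0, 0, 0, 0], [0, 0, 0, 0], [0, 0, 0, 0], [0, 0, 0, 0], [0, 0, 0, 0], [0, 0, 0, 0]]
  hand: -1

```text
clock: 5.2
eef_pos: [0.5001, -0.2211, 0.0519]
tool_rot: [0.992, -0.123, -0.001, 0.005]
ft_force: [-0.2, 1.0, 0.1]
grip_width: 0.0616
```

```bash
python3 - <<'E'
from h import *
import pickle
a,b=pickle.load(open('ab.pkl','rb'))
hsv=cv2.cvtColor(a['color'],cv2.COLOR_RGB2HSV)[195:235,165:215]
m=(hsv[...,1]>150).astype(np.uint8)
cs,_=cv2.findContours(m,0,2)
for q in cs:
  if cv2.contourArea(q)>30:
    bx=cv2.boxPoints(cv2.minAreaRect(q))+[165,195];P=np.array([onz(a,*p,.135)[:2] for p in bx]);e=[P[1]-P[0],P[2]-P[1]]
    print(P.round(4).tolist(),[(round(np.linalg.norm(v)*1000,1),round(np.degrees(np.arctan2(v[1],v[0])),1)) for v in e])
plan((.615,.065,.23),19,10)
E
```

```text
[[0.5709, 0.2146], [0.5994, 0.1337], [0.5856, 0.1287], [0.5571, 0.2094]] [(np.float64(85.7), np.float64(-70.6)), (np.float64(14.8), np.float64(-160.0))]
[[0.6185, 0.2189], [0.6192, 0.1686], [0.603, 0.168], [0.6023, 0.2182]] [(np.float64(50.3), np.float64(-89.2)), (np.float64(16.2), np.float64(-178.0))]
p [ 0.5001 -0.2211  0.0519] hd -14.15 F [-0.2  1.   0.1] w 0.0616 t 5.2
[[4,-31,-18,-3.3],[6,-30,-18,-3.3],[8,-30,-18,-3.3],[9,-29,-18,-3.3],[11,-29,-18,-3.3],[13,-28,-18,-3.3],[14,-27,-18,-3.3],[16,-27,-17,-3.4],[17,-25,-18,-3.3],[19,-25,-17,-3.4]]
```

Call:
apply_moves:
  moves:
    - [[0, 0, -20, 0], [0, 0, -30, 0], [0, 0, -30, 0], [0, 0, -30, 0], [0, 0, -30, 0], [0, 0, -20, 0], [0, 0, -10, 0], [0, 0, 0, 0], [0, 0, 0, 0], [0, 0, 0, 0]]

```text
clock: 6.2
eef_pos: [0.498, -0.2184, 0.2231]
tool_rot: [0.992, -0.123, -0.006, 0.003]
ft_force: [0.4, 1.1, -0.8]
grip_width: 0.0613
```

```bash
python3 - <<'E'
from h import *
plan((.615,.065,.23),19,10)
E
```

```text
p [ 0.498  -0.2184  0.2231] hd -14.16 F [ 0.4  1.1 -0.8] w 0.0613 t 6.2
[[4,-30,-1,-3.3],[6,-30,-1,-3.3],[8,-30,-1,-3.3],[10,-29,-1,-3.3],[11,-29,0,-3.3],[13,-28,-1,-3.3],[14,-27,0,-3.3],[16,-26,-1,-3.4],[18,-25,0,-3.3],[19,-24,-1,-3.4]]
```

Call:
apply_moves:
  moves:
    - [[4, -30, -1, -3.3], [6, -30, -1, -3.3], [8, -30, -1, -3.3], [10, -30, -1, -3.3], [11, -29, 0, -3.3], [13, -28, -1, -3.3], [14, -25, 0, -3.3], [15, -22, -1, -3.4], [13, -12, 0, -3.3], [10, -5, 0, -3.3]]

```text
clock: 7.2
eef_pos: [0.6037, 0.0348, 0.2081]
tool_rot: [0.985, 0.174, -0.021, -0.003]
ft_force: [-0.3, -0.0, -1.3]
grip_width: 0.0613
```

Call:
apply_moves:
  moves:
    - [[0, 0, 0, 0], [0, 0, 0, 0], [0, 0, 0, 0], [0, 0, 0, 0], [0, 0, 0, 0], [0, 0, 0, 0], [0, 0, 0, 0], [0, 0, 0, 0], [0, 0, 0, 0], [0, 0, 0, 0]]

```text
clock: 8.2
eef_pos: [0.6011, 0.0329, 0.2042]
tool_rot: [0.985, 0.171, -0.025, -0.003]
ft_force: [0.4, 0.0, -0.9]
grip_width: 0.0611
```

```bash
python3 - <<'E'
from h import *
plan((.619,.056,.14),19.4,10)
c=grab('wrist','w2.png');
print(proj(c,(.5925,.1312,.135)),proj(c,(.564,.212,.135)))
E
```

```text
p [0.6011 0.0329 0.2042] hd 19.71 F [ 0.4  0.  -0.9] w 0.0611 t 8.2
[[2,-2,6,0.0],[3,-2,6,0.0],[2,-1,7,0.0],[3,-2,6,0.0],[2,-1,7,0.1],[3,-2,6,0.0],[2,-1,7,0.1],[3,-2,6,0.0],[2,-1,7,0.1],[3,-2,6,0.0]]
[332.87921734  76.8737627 ] [ 342.52603385 -124.12532169]
```

View pics/w2.png

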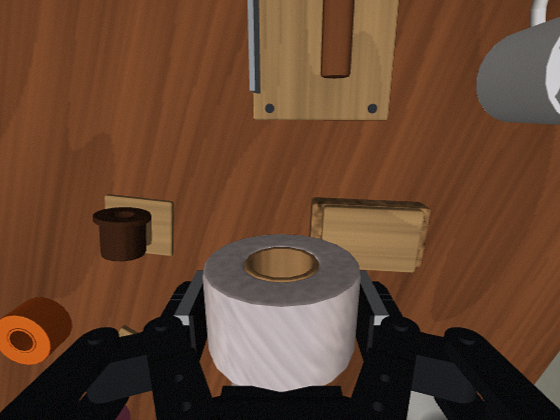

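The wrist view shows the rod tip at (337,77), predicted at (333,77), so the rod measurement holds. The wide roll is seated squarely in the jaws with its hole at (282,264). Some tool tilt has crept in, so the planner now uses the full rotation.

```bash
cat >> h.py <<'E'
def plan(xyz,hd,n=10):
    o=telemetry.get_obs();p=np.array(o['eef_pos'])*1000;t=np.array(xyz)*1000;m=R.from_quat(o['tool_rot']).as_matrix()
    h=head(o);dh=(hd-h+90)%180-90;rows=[]
    for i in range(n):
        k=n-i;r=(m.T@((t-p)/k)).round();a=float(round(-dh/k,1));p=p+m@r;m=m@R.from_euler('z',a,degrees=True).as_matrix();dh+=a
        rows.append([int(v) for v in r]+[a])
    print('p',o['eef_pos'].round(4),'hd',round(h,2),'F',o['ft_force'].round(1),'w',round(o['grip_width'],4),'t',round(o['clock'],2),'tilt',m[:,2].round(3))
    s=np.array([-.332,.943,0]);q=o['eef_pos']-[.5925,.1312,.135];print('rod frame: before tip',round(-q@s*1000,1),'lat',round(q@[.943,.332,0]*1000,1),'up',round(q[2]*1000,1))
    for i in range(0,n,10): print(str(rows[i:i+10]).replace(' ',''))
def rodp(d,up=0,lat=0): return np.array([.5925,.1312,.135])+d/1e3*np.array([.332,-.943,0])+lat/1e3*np.array([.943,.332,0])+[0,0,up/1e3]
E
python3 - <<'E'
from h import *
plan(rodp(75),19.4,7)
E
```

```text
p [0.6011 0.0329 0.2042] hd 19.72 F [ 1.2 -0.1 -0.7] w 0.0614 t 8.25 tilt [-0.05  -0.003 -0.999]
rod frame: before tip 95.5 lat -24.5 up 69.2
[[4,-3,10,0.0],[4,-3,10,0.1],[4,-3,10,0.0],[4,-3,10,0.1],[4,-3,9,0.0],[4,-2,10,0.1],[4,-3,9,0.0]]
```

Call:
apply_moves:
  moves:
    - [[4, -3, 10, 0], [4, -3, 10, 0], [4, -3, 10, 0], [4, -3, 10, 0], [4, -3, 9, 0.1], [4, -2, 10, 0.1], [4, -3, 8, 0], [0, 0, 0, 0], [0, 0, 0, 0], [0, 0, 0, 0]]

```text
clock: 9.25
eef_pos: [0.6178, 0.0643, 0.1275]
tool_rot: [0.985, 0.17, -0.027, -0.003]
ft_force: [0.0, -0.1, -0.3]
grip_width: 0.0613
```

```bash
python3 - <<'E'
from h import *
plan(rodp(50),19.4,5)
E
```

```text
p [0.6178 0.0643 0.1275] hd 19.58 F [ 0.  -0.1 -0.3] w 0.0613 t 9.25 tilt [-0.054 -0.004 -0.999]
rod frame: before tip 71.4 lat 1.6 up -7.5
[[0,-4,-1,0.0],[0,-4,-2,0.0],[-1,-5,-1,0.1],[0,-4,-2,0.0],[-1,-5,-1,0.1]]
```

Call:
apply_moves:
  moves:
    - [[0, -4, -2, 0], [0, -4, -2, 0], [-1, -4, -2, 0], [0, -4, -1, 0], [-1, -3, 0, 0.1], [0, 0, 0, 0], [0, 0, 0, 0], [0, 0, 0, 0], [0, 0, 0, 0], [0, 0, 0, 0]]

```text
clock: 10.25
eef_pos: [0.6102, 0.0829, 0.1382]
tool_rot: [0.985, 0.169, -0.025, -0.003]
ft_force: [0.3, -0.0, -1.1]
grip_width: 0.0613
```

```bash
python3 - <<'E'
from h import *
plan(rodp(-10),19.4,10)
c=grab('wrist','w3.png');print(proj(c,rodp(0)))
E
```

```text
p [0.6102 0.0829 0.1382] hd 19.44 F [ 0.3 -0.  -1.1] w 0.0613 t 10.25 tilt [-0.05  -0.003 -0.999]
rod frame: before tip 51.4 lat 0.6 up 3.2
[[0,-6,0,0.0],[0,-6,0,0.0],[0,-6,1,0.0],[0,-6,0,0.0],[0,-6,1,0.0],[0,-6,0,0.0],[0,-6,1,0.0],[0,-6,0,0.0],[0,-7,1,0.0],[0,-6,0,0.0]]
[278.06532584 182.29019135]
```

View pics/w3.png

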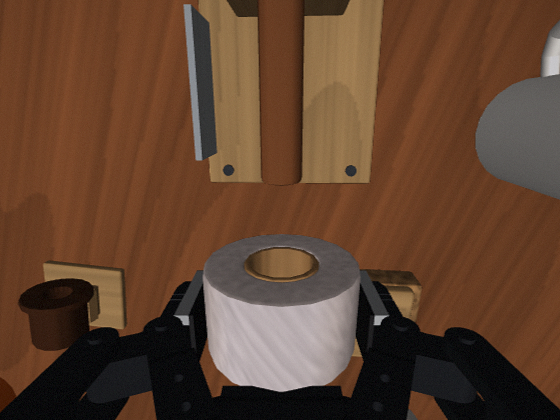

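The rod centre is at column 281 and the hole at column 282, so they are in line. The tool is 3 mm high, so I lower it while sliding on.

Call:
apply_moves:
  moves:
    - [[0, -4, 1, 0], [0, -4, 1, 0], [0, -5, 1, 0], [0, -6, 0, 0], [0, -6, 1, 0], [0, -6, 0, 0], [0, -6, 0, 0], [0, -6, 1, 0], [0, -6, 0, 0], [0, -4, 0, 0]]

```text
clock: 11.3
eef_pos: [0.5905, 0.1375, 0.1333]
tool_rot: [0.985, 0.169, -0.025, -0.003]
ft_force: [0.0, -0.0, -0.8]
grip_width: 0.0611
```

```bash
python3 - <<'E'
from h import *
plan(rodp(-58),19.4,9)
E
```

```text
p [0.5905 0.1375 0.1333] hd 19.46 F [ 0.  -0.  -0.8] w 0.0611 t 11.3 tilt [-0.05  -0.003 -0.999]
rod frame: before tip -6.6 lat 0.2 up -1.7
[[0,-6,0,0.0],[0,-6,0,0.0],[0,-6,0,0.0],[0,-6,0,0.0],[0,-5,0,0.0],[0,-6,0,0.0],[0,-5,0,0.0],[0,-6,0,0.0],[0,-5,-1,0.1]]
```

Call:
apply_moves:
  moves:
    - [[0, -6, 0, 0], [0, -6, 0, 0], [0, -6, 0, 0], [0, -6, 0, 0], [0, -6, 0, 0], [0, -5, 0, 0], [0, -5, 0, 0], [0, -4, 0, 0], [0, -2, 0, 0], [0, 0, 0, 0]]

```text
clock: 12.3
eef_pos: [0.5737, 0.1853, 0.1341]
tool_rot: [0.985, 0.169, -0.025, -0.003]
ft_force: [-0.8, 0.0, -0.7]
grip_width: 0.0612
```

```bash
python3 - <<'E'
from h import *
plan(rodp(-66),19.4,5)
E
```

```text
p [0.5737 0.1853 0.1341] hd 19.5 F [-0.8  0.  -0.7] w 0.0612 t 12.3 tilt [-0.05  -0.003 -0.999]
rod frame: before tip -57.3 lat 0.3 up -0.9
[[0,-2,0,0.0],[0,-2,0,0.0],[0,-2,0,0.0],[0,-1,0,0.0],[0,-2,-1,0.1]]
```

Call:
apply_moves:
  moves:
    - [[0, -2, 0, 0], [0, -2, 0, 0], [0, -2, 0, 0], [0, -2, 0, 0], [0, -2, 0, 0], [0, -2, 0, 0], [0, -2, 0, 0], [0, 0, 0, 0], [0, 0, 0, 0], [0, 0, 0, 0]]

```text
clock: 13.3
eef_pos: [0.571, 0.193, 0.1345]
tool_rot: [0.986, 0.167, -0.024, 0.003]
ft_force: [0.0, -1.3, -0.1]
grip_width: 0.0613
```

Call:
apply_moves:
  moves:
    - [[0, 0, 0, 0], [0, 0, 0, 0], [0, 0, 0, 0], [0, 0, 0, 0], [0, 0, 0, 0], [0, 0, 0, 0], [0, 0, 0, 0], [0, 0, -15, 0], [0, 0, -30, 0], [0, 0, -40, 0]]
  hand: 1

```text
clock: 14.3
eef_pos: [0.5707, 0.1943, 0.2146]
tool_rot: [0.985, 0.167, -0.031, 0.003]
ft_force: [0.5, -0.3, -0.6]
grip_width: 0.0857
```

```bash
python3 - <<'E'
from h import *
grab('wrist','w4.png')
plan((.62,-.13,.25),-4,10)
E
```

```text
p [0.5741 0.1954 0.2233] hd 19.27 F [2.5 0.7 6.3] w 0.0853 t 14.35 tilt [-0.048 -0.013 -0.999]
rod frame: before tip -66.7 lat 4.0 up 88.3
[[-7,32,-2,2.3],[-5,32,-3,2.3],[-4,33,-2,2.3],[-3,33,-3,2.3],[-1,33,-2,2.3],[0,33,-3,2.4],[2,33,-2,2.3],[3,33,-3,2.4],[4,32,-2,2.3],[5,32,-3,2.4]]
```

View pics/w4.png

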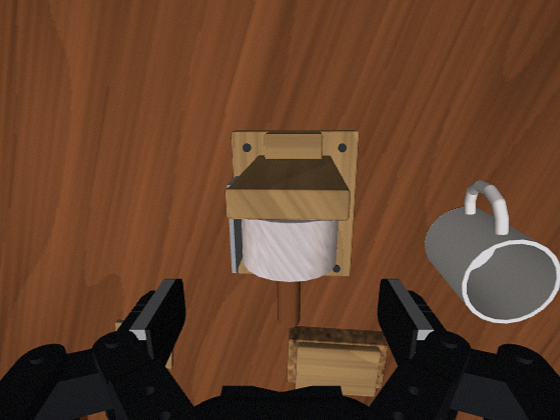

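The wide roll is on the rod against the board, at (290,245). The narrow roll is next.

Call:
apply_moves:
  moves:
    - [[-7, 25, -2, 2.3], [-5, 32, 0, 2.3], [-4, 35, 0, 2.3], [-3, 35, 0, 2.3], [-1, 35, 0, 2.3], [0, 35, 0, 2.4], [2, 35, 0, 2.3], [3, 30, 0, 2.4], [4, 20, 0, 2.3], [5, 5, 0, 2.4]]

```text
clock: 15.35
eef_pos: [0.6224, -0.0996, 0.2317]
tool_rot: [0.999, -0.041, -0.017, 0.006]
ft_force: [-0.1, 1.0, 0.3]
grip_width: 0.0852
```

```bash
cat >> h.py <<'E'
def white(c,z,amin=1500):
    hsv=cv2.cvtColor(c['color'],cv2.COLOR_RGB2HSV);m=((hsv[...,1]<50)&(hsv[...,2]>125)).astype(np.uint8)
    for q in cv2.findContours(m,0,2)[0]:
        if cv2.contourArea(q)>amin:
            bx=cv2.boxPoints(cv2.minAreaRect(q));P=np.array([onz(c,*p,z)[:2] for p in bx]);e=[P[1]-P[0],P[2]-P[1]]
            print(bx.mean(0).round(),P.mean(0).round(4),[(round(np.linalg.norm(v)*1000,1),round(np.degrees(np.arctan2(v[1],v[0])),1)) for v in e])
E
python3 - <<'E'
from h import *
white(grab('wrist','w5.png'),.08,800)
plan((.640,-.160,.16),-4,6)
E
```

```text
[311. 261.] [ 0.6403 -0.1566] [(np.float64(25.4), np.float64(83.5)), (np.float64(55.5), np.float64(-5.9))]
[474. 176.] [ 0.7776 -0.0892] [(np.float64(50.4), np.float64(61.0)), (np.float64(47.2), np.float64(-33.7))]
p [ 0.6231 -0.0998  0.2315] hd -4.8 F [ 0.5 -1.3 -0.3] w 0.0851 t 15.4 tilt [-0.033 -0.01  -0.999]
rod frame: before tip 228.0 lat -47.9 up 96.5
[[4,10,12,-0.1],[4,10,12,-0.1],[4,9,12,-0.1],[4,10,12,-0.2],[4,9,12,-0.1],[4,10,11,-0.2]]
```

Call:
apply_moves:
  moves:
    - [[4, 10, 12, 0], [4, 10, 12, 0], [4, 10, 12, 0], [4, 10, 12, 0], [2, 9, 12, 0], [0, 8, 11, 0], [0, 0, 0, 0], [0, 0, 0, 0], [0, 0, 0, 0], [0, 0, 0, 0]]

```text
clock: 16.4
eef_pos: [0.6335, -0.162, 0.1518]
tool_rot: [0.999, -0.039, -0.018, 0.005]
ft_force: [0.8, -0.1, 0.3]
grip_width: 0.085
```

```bash
python3 - <<'E'
from h import *
white(grab('wrist'),.08,800)
plan((.640,-.161,.052),-4.8,6)
E
```

```text
[297. 231.] [ 0.6415 -0.1575] [(np.float64(23.7), np.float64(82.7)), (np.float64(53.9), np.float64(-5.2))]
[527.  98.] [ 0.7698 -0.0899] [(np.float64(32.1), np.float64(-4.8)), (np.float64(51.7), np.float64(-80.0))]
p [ 0.6336 -0.1619  0.152 ] hd -4.52 F [-0.1  0.4 -0.5] w 0.0855 t 16.45 tilt [-0.037 -0.009 -0.999]
rod frame: before tip 290.0 lat -58.5 up 17.0
[[2,0,17,0.0],[2,-1,17,0.1],[1,0,16,0.0],[2,-1,17,0.1],[1,0,16,0.0],[2,-1,17,0.1]]
```

Call:
apply_moves:
  moves:
    - [[3, 0, 17, 0], [2, 0, 17, 0.1], [2, 0, 16, 0], [2, 0, 17, 0.1], [2, 0, 15, 0], [1, 0, 10, 0.1], [0, 0, 0, 0], [0, 0, 0, 0], [0, 0, 0, 0], [0, 0, 0, 0]]

```text
clock: 17.45
eef_pos: [0.6485, -0.1621, 0.0647]
tool_rot: [0.999, -0.04, -0.011, 0.006]
ft_force: [-0.3, -0.2, 0.2]
grip_width: 0.0851
```

```bash
python3 - <<'E'
from h import *
plan((.641,-.161,.052),-4.8,3)
E
```

```text
p [ 0.6485 -0.1621  0.0647] hd -4.59 F [-0.3 -0.2  0.2] w 0.0851 t 17.45 tilt [-0.022 -0.012 -1.   ]
rod frame: before tip 295.1 lat -44.6 up -70.3
[[-2,0,4,0.1],[-3,0,4,0.1],[-2,-1,5,0.0]]
```

Call:
apply_moves:
  moves:
    - [[-2, 0, 4, 0], [-3, 0, 4, 0], [-2, 0, 4, 0], [0, 0, 0, 0], [0, 0, 0, 0], [0, 0, 0, 0], [0, 0, 0, 0], [0, 0, 0, 0], [0, 0, 0, 0], [0, 0, 0, 0]]

```text
clock: 18.45
eef_pos: [0.6415, -0.162, 0.0537]
tool_rot: [0.999, -0.04, -0.009, 0.007]
ft_force: [0.6, -0.4, -0.7]
grip_width: 0.0852
```

Call:
apply_moves:
  moves:
    - [[0, 0, 0, 0], [0, 0, 0, 0], [0, 0, 0, 0], [0, 0, 0, 0], [0, 0, 0, 0], [0, 0, 0, 0], [0, 0, 0, 0], [0, 0, 0, 0], [0, 0, 0, 0], [0, 0, 0, 0]]
  hand: -1

```text
clock: 19.45
eef_pos: [0.6418, -0.1621, 0.0545]
tool_rot: [0.999, -0.04, -0.009, 0.007]
ft_force: [-0.0, -0.6, 0.0]
grip_width: 0.0613
```

Call:
apply_moves:
  moves:
    - [[0, 0, -15, 0], [0, 0, -25, 0], [0, 0, -30, 0], [0, 0, -25, 0], [0, 0, -15, 0], [0, 0, -5, 0], [0, 0, 0, 0], [0, 0, 0, 0], [0, 0, 0, 0], [0, 0, 0, 0]]

```text
clock: 20.45
eef_pos: [0.6404, -0.1598, 0.1664]
tool_rot: [0.999, -0.04, -0.015, 0.006]
ft_force: [-0.7, 0.1, -1.3]
grip_width: 0.0609
```

```bash
python3 - <<'E'
from h import *
white(grab('wrist','w6.png'),.08,800)
plan(rodp(80,15),19.4,10)
E
```

```text
[279. 328.] [ 0.6303 -0.2389] [(np.float64(64.0), np.float64(79.9)), (np.float64(106.2), np.float64(-5.3))]
[510. 101.] [ 0.7774 -0.0896] [(np.float64(50.5), np.float64(79.3)), (np.float64(46.3), np.float64(-18.2))]
p [ 0.6403 -0.1597  0.1662] hd -4.61 F [-0.2 -0.4 -0.5] w 0.061 t 20.5 tilt [-0.031 -0.01  -0.999]
rod frame: before tip 290.2 lat -51.5 up 31.2
[[-4,-21,1,-2.4],[-3,-22,2,-2.4],[-2,-22,1,-2.4],[-1,-22,2,-2.4],[0,-21,1,-2.4],[1,-22,2,-2.4],[2,-21,1,-2.4],[2,-21,2,-2.4],[3,-22,1,-2.4],[5,-21,2,-2.4]]
```

View pics/w6.png

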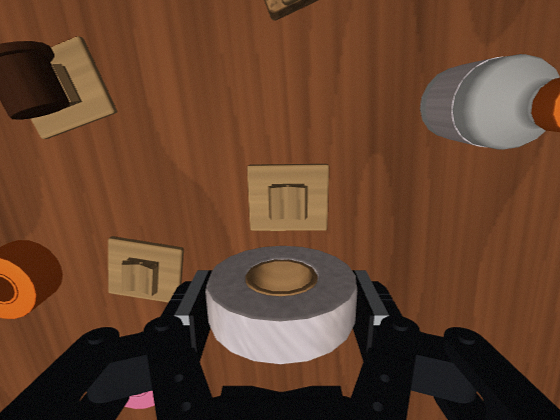

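The narrow roll is held squarely, hole at (282,277), and its rest is empty. I carry it to the rod.

Call:
apply_moves:
  moves:
    - [[-4, -20, 0, -2.4], [-3, -24, 0, -2.4], [-2, -24, 0, -2.4], [-1, -24, 0, -2.4], [0, -24, 0, -2.4], [1, -23, 0, -2.4], [2, -20, 0, -2.4], [2, -16, 0, -2.4], [3, -12, 0, -2.4], [3, -5, 0, -2.4]]

```text
clock: 21.5
eef_pos: [0.6189, 0.0467, 0.1597]
tool_rot: [0.983, 0.182, -0.021, -0.0]
ft_force: [0.4, 0.1, -1.7]
grip_width: 0.0611
```

```bash
python3 - <<'E'
from h import *
plan(rodp(48,2.5),19.4,6)
E
```

```text
p [0.6189 0.0467 0.1597] hd 21.04 F [ 0.4  0.1 -1.7] w 0.0611 t 21.5 tilt [-0.041 -0.007 -0.999]
rod frame: before tip 88.4 lat -3.2 up 24.7
[[1,-7,4,0.3],[1,-7,4,0.3],[1,-7,4,0.3],[1,-6,3,0.2],[0,-7,4,0.3],[1,-6,3,0.2]]
```

Call:
apply_moves:
  moves:
    - [[1, -6, 4, 0.3], [1, -6, 4, 0.3], [1, -7, 4, 0.3], [1, -6, 3, 0.3], [0, -6, 3, 0.3], [0, -4, 2, 0.2], [0, 0, 0, 0], [0, 0, 0, 0], [0, 0, 0, 0], [0, 0, 0, 0]]

```text
clock: 22.5
eef_pos: [0.6084, 0.0834, 0.1372]
tool_rot: [0.986, 0.166, -0.021, 0.0]
ft_force: [0.3, -0.1, 0.1]
grip_width: 0.0608
```

```bash
python3 - <<'E'
from h import *
c=grab('wrist','w7.png');print(proj(c,rodp(0)))
plan(rodp(-10,2.5),19.4,10)
H=cv2.cvtColor(c['color'],cv2.COLOR_RGB2HSV)
for v in (120,150,170,180): print(v,''.join('#' if x>145 else '.' for x in H[v,230:330,1]))
E
```

```text
[281.24349558 185.72853045]
p [0.6084 0.0833 0.1372] hd 19.16 F [ 1.  -0.2 -0.4] w 0.0615 t 22.55 tilt [-0.042 -0.008 -0.999]
rod frame: before tip 50.4 lat -0.9 up 2.2
[[0,-6,0,-0.0],[0,-6,0,-0.0],[0,-6,0,-0.0],[0,-6,0,-0.0],[0,-6,0,-0.0],[0,-6,0,-0.0],[0,-6,0,-0.1],[0,-6,0,-0.0],[0,-6,0,-0.1],[1,-6,0,-0.0]]
120 .................................##########################################.........................
150 ..................................#########################################.........................
170 ..................................#########################################.........................
180 ..................................#########################################.........................
```

Call:
apply_moves:
  moves:
    - [[1, -5, 0, 0], [0, -6, 0, 0], [0, -6, 0, 0], [0, -6, 0, 0], [0, -6, 0, 0], [0, -6, 0, 0], [0, -6, 0, 0], [0, -6, 0, 0], [0, -6, 0, 0], [0, -6, 0, 0]]

```text
clock: 23.55
eef_pos: [0.5887, 0.1441, 0.138]
tool_rot: [0.986, 0.166, -0.021, 0.0]
ft_force: [0.5, 0.5, -0.2]
grip_width: 0.061
```

```bash
python3 - <<'E'
from h import *
plan(rodp(-32,2.5),19.4,6)
E
```

```text
p [0.5887 0.1441 0.138 ] hd 19.14 F [ 0.5  0.5 -0.2] w 0.061 t 23.55 tilt [-0.041 -0.007 -0.999]
rod frame: before tip -13.5 lat 0.7 up 3.0
[[0,-3,0,-0.0],[0,-3,0,-0.1],[0,-3,0,-0.0],[0,-3,0,-0.1],[0,-3,0,-0.0],[-1,-4,1,-0.1]]
```

Call:
apply_moves:
  moves:
    - [[0, -3, 0, 0], [0, -3, 0, 0], [0, -3, 0, 0], [0, -3, 0, 0], [0, -3, 0, 0], [0, -2, 0, 0], [0, -2, 0, 0], [0, -2, 0, 0], [0, -2, 0, 0], [0, -2, 0, 0]]

```text
clock: 24.55
eef_pos: [0.5813, 0.1649, 0.1384]
tool_rot: [0.986, 0.164, -0.02, 0.006]
ft_force: [1.4, -5.7, -0.2]
grip_width: 0.0611
```

```bash
python3 - <<'E'
from h import *
plan(rodp(-32,2.5),19.4,1)
E
```

```text
p [0.5813 0.1649 0.1384] hd 18.93 F [ 1.4 -5.7 -0.2] w 0.0611 t 24.55 tilt [-0.038 -0.018 -0.999]
rod frame: before tip -35.5 lat 0.7 up 3.4
[[-1,4,1,-0.5]]
```

Contact at the expected depth (35.5 mm past the tip, 5.7 N), so I release.

Call:
apply_moves:
  moves:
    - [[0, 0, 0, 0], [0, 0, 0, 0], [0, 0, 0, 0], [0, 0, 0, 0], [0, 0, 0, 0], [0, 0, 0, 0], [0, 0, 0, 0], [0, 0, -15, 0], [0, 0, -30, 0], [0, 0, -30, 0]]
  hand: 1

```text
clock: 25.55
eef_pos: [0.5806, 0.1666, 0.2097]
tool_rot: [0.986, 0.165, -0.026, 0.005]
ft_force: [-0.0, 0.7, 0.4]
grip_width: 0.0856
```

```bash
python3 - <<'E'
from h import *
plan((.468,-.04,.2),14,10)
E
```

```text
p [0.5806 0.1666 0.2097] hd 18.98 F [-0.   0.7  0.4] w 0.0856 t 25.55 tilt [-0.05  -0.018 -0.999]
rod frame: before tip -37.3 lat 0.6 up 74.7
[[-17,16,2,0.5],[-17,16,2,0.5],[-17,16,2,0.5],[-17,16,2,0.5],[-17,17,2,0.5],[-17,17,2,0.5],[-16,17,2,0.5],[-16,17,2,0.5],[-16,17,2,0.5],[-17,16,1,0.5]]
```

Call:
apply_moves:
  moves:
    - [[-15, 14, 0, 0.5], [-17, 17, 1, 0.5], [-18, 18, 1, 0.5], [-18, 18, 1, 0.5], [-18, 18, 1, 0.5], [-18, 18, 1, 0.5], [-18, 18, 1, 0.5], [-16, 16, 1, 0.5], [-12, 12, 1, 0.5], [-5, 5, 1, 0.5]]

```text
clock: 26.55
eef_pos: [0.4771, -0.0299, 0.2144]
tool_rot: [0.992, 0.122, -0.018, 0.005]
ft_force: [0.8, 0.5, 0.6]
grip_width: 0.085
```

```bash
python3 - <<'E'
from h import *
c=grab('wrist','w8.png');H=cv2.cvtColor(c['color'],cv2.COLOR_RGB2HSV)
plan((.468,-.04,.2),14,1)
print(proj(c,(.464,-.055,.06)))
m=((H[...,2]<95)&(H[...,1]>90)).astype(np.uint8)
for q in cv2.findContours(m,0,2)[0]:
  if cv2.contourArea(q)>800:
    bx=cv2.boxPoints(cv2.minAreaRect(q));P=np.array([onz(c,*p,.055)[:2] for p in bx]);print(bx.round().tolist(),P.round(4).tolist())
E
```

```text
p [ 0.4768 -0.0303  0.2142] hd 13.96 F [-0.9 -0.4  0.2] w 0.0857 t 26.6 tilt [-0.036 -0.015 -0.999]
rod frame: before tip 113.9 lat -162.7 up 79.2
[[-10,7,15,-0.0]]
[265.55211811 224.81745808]
[[142.0, 405.0], [148.0, 277.0], [200.0, 279.0], [194.0, 407.0]] [[0.3794, -0.3009], [0.3666, -0.1375], [0.4155, -0.1269], [0.436, -0.2878]]
[[242.0, 188.0], [294.0, 188.0], [294.0, 240.0], [242.0, 240.0]] [[0.4364, -0.0289], [0.4801, -0.0175], [0.4925, -0.0646], [0.4465, -0.0768]]
[[441.0, 159.0], [559.0, 152.0], [563.0, 221.0], [445.0, 227.0]] [[0.5915, 0.0368], [0.6808, 0.0654], [0.7127, 0.013], [0.6181, -0.0186]]
```

View pics/w8.png

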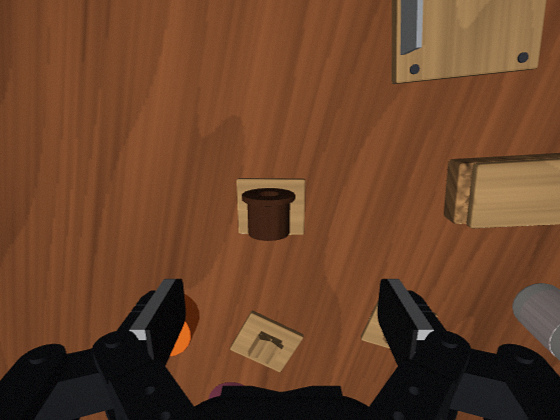

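The knob lies at (268,213) with its flanged mouth on the board side (rows 188-203) and its back end at row 240.

```bash
python3 - <<'E'
from h import *
c=grab('wrist')
f=onz(c,268,201,.064);b=onz(c,269,240,.059);l=onz(c,242,197,.039);r=onz(c,295,197,.039);print(f,b,np.linalg.norm((f-b)[:2]),'flange dia',np.linalg.norm(l-r),(l+r)/2)
ax=np.array([np.cos(np.radians(104)),np.sin(np.radians(104))])
print('grip pt',b[:2]+ax*.017, f[:2]-ax*.023)
g=b[:2]+ax*.016
plan((*g,.11),14,6)
E
```

```text
[ 0.46069736 -0.03233134  0.064     ] [ 0.46993007 -0.06913208  0.059     ] 0.03794122982195634 flange dia 0.04912864899812869 [ 0.46000679 -0.0359301   0.039     ]
grip pt [ 0.46581739 -0.05263705] [ 0.46626156 -0.05464814]
p [ 0.4776 -0.0294  0.2143] hd 14.02 F [ 0.3 -0.   0.7] w 0.0856 t 26.65 tilt [-0.035 -0.014 -0.999]
rod frame: before tip 113.3 lat -161.7 up 79.3
[[-2,3,17,0.0],[-2,3,18,0.0],[-2,4,17,0.0],[-2,3,18,0.0],[-3,4,17,0.0],[-2,3,18,0.0]]
```

Call:
apply_moves:
  moves:
    - [[-2, 3, 17, 0], [-2, 3, 18, 0], [-2, 4, 17, 0], [-2, 4, 18, 0], [-3, 4, 17, 0], [-2, 3, 14, 0], [0, 0, 0, 0], [0, 0, 0, 0], [0, 0, 0, 0], [0, 0, 0, 0]]

```text
clock: 27.65
eef_pos: [0.4748, -0.0477, 0.1129]
tool_rot: [0.992, 0.127, -0.013, 0.004]
ft_force: [-0.3, 0.4, 0.3]
grip_width: 0.0856
```

```bash
python3 - <<'E'
from h import *
plan((.466,-.054,.040),14,6)
E
```

```text
p [ 0.4748 -0.0477  0.1129] hd 14.64 F [-0.3  0.4  0.3] w 0.0856 t 27.65 tilt [-0.025 -0.011 -1.   ]
rod frame: before tip 129.6 lat -170.4 up -22.1
[[-1,1,12,0.1],[-1,1,12,0.1],[-2,0,12,0.1],[-1,1,12,0.1],[-2,0,13,0.1],[-1,1,12,0.1]]
```

Call:
apply_moves:
  moves:
    - [[-3, 1, 12, 0.1], [-3, 1, 12, 0.1], [-3, 1, 12, 0.1], [-3, 1, 12, 0.1], [-2, 1, 12, 0.1], [-1, 1, 10, 0.1], [0, 0, 0, 0], [0, 0, 0, 0], [0, 0, 0, 0], [0, 0, 0, 0]]

```text
clock: 28.65
eef_pos: [0.4685, -0.0575, 0.0486]
tool_rot: [0.992, 0.123, -0.004, 0.005]
ft_force: [-0.4, 0.3, -0.3]
grip_width: 0.0854
```

```bash
python3 - <<'E'
from h import *
plan((.466,-.054,.040),14,3)
E
```

```text
p [ 0.4685 -0.0575  0.0486] hd 14.15 F [-0.4  0.3 -0.3] w 0.0854 t 28.65 tilt [-0.007 -0.012 -1.   ]
rod frame: before tip 136.7 lat -179.6 up -86.4
[[0,-1,3,0.1],[-1,-2,3,0.0],[0,-1,3,0.1]]
```

Call:
apply_moves:
  moves:
    - [[-1, -1, 3, 0], [-1, -1, 3, 0], [-1, -1, 2, 0], [0, 0, 0, 0], [0, 0, 0, 0], [0, 0, 0, 0], [0, 0, 0, 0], [0, 0, 0, 0], [0, 0, 0, 0], [0, 0, 0, 0]]

```text
clock: 29.65
eef_pos: [0.4653, -0.0551, 0.0409]
tool_rot: [0.992, 0.123, -0.003, 0.006]
ft_force: [-0.0, 0.0, 0.2]
grip_width: 0.0853
```

Call:
apply_moves:
  moves:
    - [[0, 0, 0, 0], [0, 0, 0, 0], [0, 0, 0, 0], [0, 0, 0, 0], [0, 0, 0, 0], [0, 0, 0, 0], [0, 0, 0, 0], [0, 0, 0, 0], [0, 0, 0, 0], [0, 0, 0, 0]]
  hand: -1

```text
clock: 30.65
eef_pos: [0.4653, -0.0553, 0.0413]
tool_rot: [0.992, 0.123, -0.003, 0.006]
ft_force: [-0.9, -0.3, -0.0]
grip_width: 0.0382
```

```bash
python3 - <<'E'
from h import *
plan((.466,-.054,.2),14,3)
E
```

```text
p [ 0.4653 -0.0553  0.0413] hd 14.15 F [-0.9 -0.3 -0. ] w 0.0382 t 30.65 tilt [-0.004 -0.012 -1.   ]
rod frame: before tip 133.7 lat -181.9 up -93.7
[[0,0,-53,0.1],[0,0,-53,0.0],[0,1,-53,0.1]]
```

Call:
apply_moves:
  moves:
    - [[0, 0, -15, 0], [0, 0, -25, 0], [0, 0, -30, 0], [0, 0, -25, 0], [0, 0, -15, 0], [0, 0, -5, 0], [0, 0, 0, 0], [0, 0, 0, 0], [0, 0, 0, 0], [0, 0, 0, 0]]

```text
clock: 31.65
eef_pos: [0.4625, -0.0532, 0.155]
tool_rot: [0.992, 0.123, -0.008, 0.004]
ft_force: [-0.2, 0.2, -0.8]
grip_width: 0.0378
```

```bash
python3 - <<'E'
from h import *
plan(rodp(90,10),19.4,8)
E
```

```text
p [ 0.4625 -0.0532  0.155 ] hd 14.17 F [-0.2  0.2 -0.8] w 0.0378 t 31.65 tilt [-0.014 -0.01  -1.   ]
rod frame: before tip 130.7 lat -183.8 up 20.0
[[22,-7,1,-0.7],[23,-7,1,-0.6],[23,-7,1,-0.7],[23,-6,1,-0.6],[23,-6,1,-0.7],[22,-6,1,-0.6],[23,-6,0,-0.7],[23,-5,1,-0.6]]
```

Call:
apply_moves:
  moves:
    - [[15, -5, 0, -0.6], [22, -7, 0, -0.7], [25, -7, 0, -0.6], [25, -6, 0, -0.7], [25, -6, 0, -0.6], [22, -6, 0, -0.7], [18, -5, 0, -0.6], [12, -5, 0, -0.7], [8, -3, 0, 0], [0, 0, 0, 0]]

```text
clock: 32.65
eef_pos: [0.6214, 0.053, 0.1425]
tool_rot: [0.985, 0.172, -0.012, 0.002]
ft_force: [0.5, -0.2, -0.6]
grip_width: 0.0379
```

```bash
python3 - <<'E'
from h import *
plan(rodp(60,2.3),19.4,7)
E
```

```text
p [0.6214 0.053  0.1425] hd 19.78 F [ 0.5 -0.2 -0.6] w 0.0379 t 32.65 tilt [-0.023 -0.008 -1.   ]
rod frame: before tip 83.4 lat 1.3 up 7.5
[[0,-3,1,0.1],[0,-3,1,0.0],[0,-3,1,0.1],[0,-4,1,0.0],[0,-3,0,0.1],[-1,-4,1,0.0],[0,-3,0,0.1]]
```

Call:
apply_moves:
  moves:
    - [[0, -4, 1, 0.1], [0, -5, 1, 0], [0, -5, 1, 0.1], [0, -5, 1, 0], [-1, -5, 1, 0.1], [-1, -5, 0, 0.1], [0, -2, 0, 0], [0, 0, 0, 0], [0, 0, 0, 0], [0, 0, 0, 0]]

```text
clock: 33.65
eef_pos: [0.6058, 0.0829, 0.1374]
tool_rot: [0.986, 0.167, -0.013, 0.002]
ft_force: [-0.4, -0.2, -0.3]
grip_width: 0.0381
```

```bash
python3 - <<'E'
from h import *
c=grab('wrist','w9.png');print(proj(c,rodp(0)))
plan(rodp(30,2.3),19.4,5)
H=cv2.cvtColor(c['color'],cv2.COLOR_RGB2HSV)
for v in range(100,250,10):
    rr=np.where((H[v,200:360,1]>145)&(H[v,200:360,2]>95))[0]+200;k=np.where(H[v,200:360,2]<90)[0]+200
    print(v,'rod',(rr.min(),rr.max()) if len(rr) else '','dark',(k.min(),k.max()) if len(k) else '')
E
```

```text
[288.04369307 186.83087908]
p [0.6059 0.0829 0.1374] hd 19.25 F [ 0.9 -0.  -0.3] w 0.0381 t 33.7 tilt [-0.024 -0.009 -1.   ]
rod frame: before tip 50.0 lat -3.4 up 2.4
[[1,-4,0,-0.0],[1,-4,0,-0.0],[0,-4,0,-0.1],[1,-4,0,-0.0],[0,-4,0,-0.1]]
100 rod  dark (np.int64(201), np.int64(203))
110 rod  dark (np.int64(201), np.int64(205))
120 rod (np.int64(272), np.int64(306)) dark (np.int64(202), np.int64(312))
130 rod (np.int64(272), np.int64(306)) dark (np.int64(203), np.int64(312))
140 rod (np.int64(272), np.int64(306)) dark (np.int64(204), np.int64(312))
150 rod (np.int64(272), np.int64(305)) dark (np.int64(204), np.int64(312))
160 rod (np.int64(208), np.int64(305)) dark (np.int64(205), np.int64(311))
170 rod (np.int64(200), np.int64(305)) dark (np.int64(224), np.int64(357))
180 rod (np.int64(200), np.int64(305)) dark (np.int64(271), np.int64(311))
190 rod (np.int64(200), np.int64(359)) dark (np.int64(291), np.int64(292))
200 rod (np.int64(200), np.int64(359)) dark 
210 rod (np.int64(200), np.int64(359)) dark 
220 rod (np.int64(200), np.int64(359)) dark 
230 rod (np.int64(200), np.int64(359)) dark (np.int64(264), np.int64(300))
240 rod (np.int64(200), np.int64(359)) dark (np.int64(231), np.int64(332))
```

View pics/w9.png

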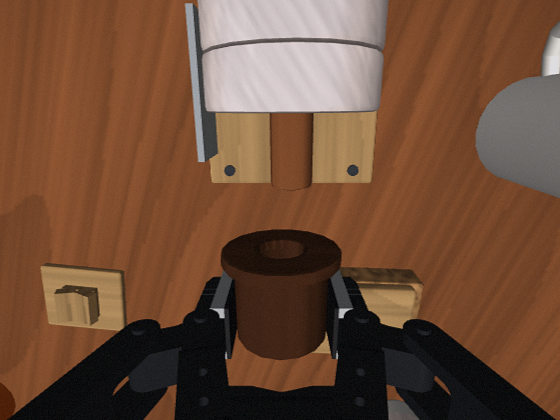

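The rolls sit side by side on the rod. The rod's centre is at column 291 and the knob's at 281, so I shift the knob about 3.8 mm along tool +x before inserting.

Call:
apply_moves:
  moves:
    - [[2, -2, 0, 0], [2, -2, 0, 0], [0, -2, 0, 0], [0, -2, 0, 0], [0, 0, 0, 0], [0, 0, 0, 0], [0, 0, 0, 0], [0, 0, 0, 0], [0, 0, 0, 0], [0, 0, 0, 0]]

```text
clock: 34.7
eef_pos: [0.6073, 0.0921, 0.1371]
tool_rot: [0.986, 0.167, -0.013, 0.002]
ft_force: [-0.4, 0.2, -0.9]
grip_width: 0.0383
```

```bash
cat >> h.py <<'E'
def align(c,vr=170,vk=245):
    H=cv2.cvtColor(c['color'],cv2.COLOR_RGB2HSV)
    m=((H[...,1]>145)).astype(np.uint8)
    for v in vr if hasattr(vr,'__iter__') else [vr]:
        rr=np.where(m[v,250:330])[0]+250;print(v,'rod',rr.min(),rr.max(),(rr.min()+rr.max())/2)
    k=np.where(H[vk,200:360,2]<90)[0]+200;print('knob',k.min(),k.max(),(k.min()+k.max())/2)
E
python3 - <<'E'
from h import *
c=grab('wrist','w10.png');print(proj(c,rodp(0)));align(c,(150,165,175))
plan(rodp(30,2.3),19.4,5)
E
```

```text
[276.50689876 207.17570451]
150 rod 258 299 278.5
165 rod 259 299 279.0
175 rod 259 299 279.0
knob 225 337 281.0
p [0.6074 0.0921 0.1371] hd 19.21 F [-0.5 -0.4 -0.6] w 0.0379 t 34.75 tilt [-0.024 -0.009 -1.   ]
rod frame: before tip 41.8 lat 1.0 up 2.1
[[0,-2,0,-0.0],[0,-2,0,-0.0],[0,-3,0,-0.1],[-1,-2,0,-0.0],[0,-3,0,-0.1]]
```

Call:
apply_moves:
  moves:
    - [[-1, -1, 0, 0], [0, -2, 0, 0], [0, -2, 0, 0], [0, -2, 0, 0], [0, -2, 0, 0], [0, -2, 0, 0], [0, 0, 0, 0], [0, 0, 0, 0], [0, 0, 0, 0], [0, 0, 0, 0]]

```text
clock: 35.75
eef_pos: [0.6023, 0.1033, 0.1372]
tool_rot: [0.986, 0.167, -0.013, 0.002]
ft_force: [0.3, 0.4, -0.9]
grip_width: 0.0377
```

```bash
python3 - <<'E'
from h import *
c=grab('wrist','w11.png');print(proj(c,rodp(0)));align(c,(150,180,200),245)
plan(rodp(20,2.1),19.4,5)
E
```

```text
[279.28833877 235.95670525]Traceback (most recent call last):
  File "<stdin>", line 2, in <module>
  File "h.py", line 53, in align
    rr=np.where(m[v,250:330])[0]+250;print(v,'rod',rr.min(),rr.max(),(rr.min()+rr.max())/2)
                                                   ~~~~~~^^
    return umr_minimum(a, axis, None, out, keepdims, initial, where)
ValueError: zero-size array to reduction operation minimum which has no identity
```

Call:
apply_moves:
  moves:
    - [[0, -2, 0, 0], [0, -2, 0, 0], [0, -2, 0, 0], [0, -2, 0, 0], [0, -2, 0, 0], [0, -2, 0, 0], [0, -2, 0, 0], [0, 0, 0, 0], [0, 0, 0, 0], [0, 0, 0, 0]]

```text
clock: 36.8
eef_pos: [0.5972, 0.1178, 0.1372]
tool_rot: [0.986, 0.167, -0.013, 0.002]
ft_force: [0.9, -0.2, -0.5]
grip_width: 0.0383
```

```bash
python3 - <<'E'
from h import *
plan(rodp(0,2.1),19.4,7)
E
```

```text
p [0.5972 0.1178 0.1372] hd 19.24 F [ 0.9 -0.2 -0.5] w 0.0383 t 36.8 tilt [-0.024 -0.009 -1.   ]
rod frame: before tip 14.2 lat 0.0 up 2.2
[[0,-2,0,-0.0],[0,-2,0,-0.0],[0,-2,0,-0.0],[0,-2,0,-0.0],[0,-2,0,-0.1],[0,-2,0,-0.0],[0,-2,0,-0.1]]
```

The mouth is about 10 mm past the tip without any force, so the knob is on. I push it home.

Call:
apply_moves:
  moves:
    - [[0, -2, 0, 0], [0, -2, 0, 0], [0, -2, 0, 0], [0, -2, 0, 0], [0, -2, 0, 0], [0, -2, 0, 0], [0, -2, 0, 0], [0, -2, 0, 0], [0, -2, 0, 0], [0, -2, 0, 0]]

```text
clock: 37.8
eef_pos: [0.5926, 0.131, 0.1372]
tool_rot: [0.986, 0.164, -0.011, 0.01]
ft_force: [2.0, -5.2, 0.0]
grip_width: 0.0381
```

```bash
python3 - <<'E'
from h import *
plan(rodp(0,2.1),19.4,1)
E
```

```text
p [0.5926 0.131  0.1372] hd 18.92 F [ 2.  -5.2  0. ] w 0.0381 t 37.8 tilt [-0.019 -0.023 -1.   ]
rod frame: before tip 0.2 lat 0.1 up 2.2
[[0,0,0,-0.5]]
```

It contacts at the expected depth. One firmer push will show whether it is really home.

Call:
apply_moves:
  moves:
    - [[0, -4, 0, 0], [0, -6, 0, 0], [0, -6, 0, 0], [0, -6, 0, 0], [0, -6, 0, 0], [0, 0, 0, 0], [0, 0, 0, 0], [0, 0, 0, 0], [0, 0, 0, 0], [0, 0, 0, 0]]

```text
clock: 38.8
eef_pos: [0.5928, 0.1307, 0.1378]
tool_rot: [0.987, 0.153, -0.006, 0.037]
ft_force: [-0.2, -1.4, -0.2]
grip_width: 0.038
```

```bash
python3 - <<'E'
from h import *
plan(rodp(0,2.1),19.4,1)
c=grab('wrist','w12.png')
E
```

```text
p [0.5928 0.1307 0.1378] hd 17.61 F [-0.2 -1.4 -0.2] w 0.038 t 38.8 tilt [-0.001 -0.076 -0.997]
rod frame: before tip 0.5 lat 0.1 up 2.8
[[0,-1,1,-1.8]]
```

View pics/w12.png

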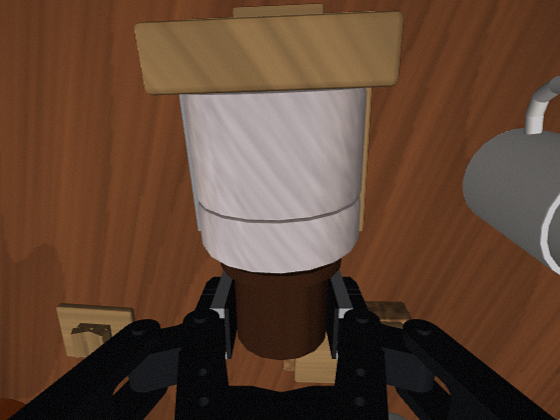

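The knob did not advance under the harder push; the tool only pitched, so it is at the hard stop. In the picture the flange lies against the narrow roll at about (280,262). I release and lift away.

Call:
apply_moves:
  moves:
    - [[0, 0, 0, 0], [0, 0, 0, 0], [0, 0, 0, 0], [0, 0, 0, 0], [0, 0, 0, 0], [0, 0, 0, 0], [0, 1, -10, 0], [0, 2, -20, 0], [0, 3, -30, 0], [0, 3, -30, 0]]
  hand: 1

```text
clock: 39.85
eef_pos: [0.5923, 0.1296, 0.2271]
tool_rot: [0.987, 0.154, -0.012, 0.037]
ft_force: [1.2, -0.1, -0.7]
grip_width: 0.0854
```

Call:
apply_moves:
  moves:
    - [[0, 15, -5, 0], [0, 20, 0, 0], [0, 20, 0, 0], [0, 20, 0, 0], [0, 10, 0, 0], [0, 0, 0, 0], [0, 0, 0, 0], [0, 0, 0, 0], [0, 0, 0, 0], [0, 0, 0, 0]]

```text
clock: 40.85
eef_pos: [0.6215, 0.0463, 0.2447]
tool_rot: [0.987, 0.155, -0.007, 0.036]
ft_force: [0.1, -0.2, 0.4]
grip_width: 0.0853
```

```bash
python3 - <<'E'
from h import *
w=grab('wrist')['color'];s=grab('scene')['color'][120:300,230:450]
w=cv2.resize(w,(420,315));s=cv2.resize(s,(380,311),interpolation=cv2.INTER_CUBIC)
out=np.zeros((315,800,3),np.uint8);out[:,:420]=w;out[:311,420:]=s;cv2.imwrite('pics/f.png',out[:,:,::-1])
plan(rodp(80,80),19.4,1)
c=cams.camera('wrist');print('tip',proj(c,rodp(0))*.75,'flange mouth',proj(c,rodp(-24,25))*.75,'knob end top',proj(c,rodp(16,20))*.75,'board face top',proj(c,rodp(-85,25))*.75)
E
```

```text
p [0.6216 0.0463 0.2447] hd 17.82 F [ 0.2  0.2 -0.2] w 0.0853 t 40.95 tilt [-0.002 -0.074 -0.997]
rod frame: before tip 89.7 lat -0.8 up 109.7
[[1,-12,29,-1.6]]
tip [211.24492976  57.63911908] flange mouth [209.55082274  20.94753786] knob end top [211.18247433  79.40274304] board face top [206.74728111 -90.74132154]
```

View pics/f.png

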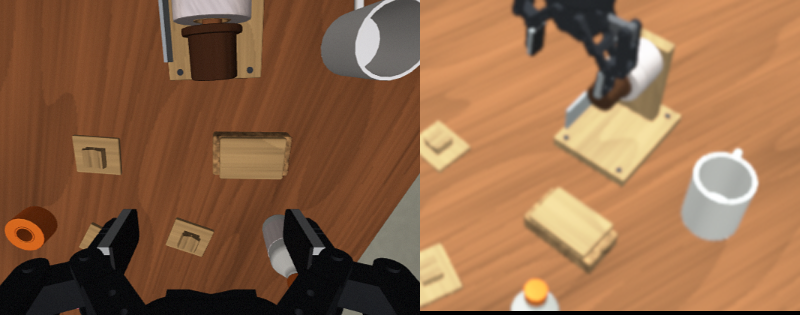

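In the last picture the knob's end sits at row 80, predicted 79 for home, and its flange is up against the rolls. The gripper is clear and the mug, bottle and block are still standing. I hand it in.

```bash
python3 -c "
from workcell import workorder;print(workorder.job_done())"
```

```text
the job is handed in; nothing more can be done
None
```

The tape holder is loaded and the job was handed in at about 41 s of the 67 s allowed. The wide roll went on first, against the upright. The narrow roll went next to it, and the end knob was pushed to its stop.

**Checks that agreed**
- **Wide roll:** after release, the wrist picture showed it on the rod against the board.
- **Narrow roll:** it met the wide roll about where expected (5.7 N). Later pictures show the two sitting flush.
- **Knob:** it stopped within 0.5 mm of the computed home depth at about 5 N. In the last picture its end was at row 80, against 79 predicted.
- **Finish:** the gripper was open and clear, and the mug, bottle and sanding block looked undisturbed. I judged them by eye in the last picture and did not measure them again.

**Checks that disagreed or are limited**
- **Tool tilt:** the tool crept 1–3° off vertical during the moves. In the firmer last push it pitched about 4° while the knob did not advance, so that push only showed the knob would go no farther.
- **Finger opening:** it read about 2 mm under the true widths on every grasp.
- **Knob depth:** it rests on the calibration, good to about 2 mm, plus the felt stop.
- **Alignment script:** the last sideways check before inserting the knob failed in the script. I used the projected rod position instead, and the knob went on with no side force.

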